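# Locate a bar against the stops of a drilling fixture and clamp it

## Robot

A 6-joint arm with a two-finger parallel gripper is mounted at the origin on the work surface; the furniture and walls round the work are solid. World frame = base frame: x ahead of the robot, y to its left, z up, the work surface at z = 0. Lengths are in m, angles in rad, forces in N, time in s.
With the tool pointing down it reaches from about 0.35 to 0.875 m from the base axis. Payload 4.2 kg.
Tool frame: the origin (TCP) lies midway between the tips of the shut fingers; the grasp point (between the pads) lies 19 mm behind it; z points along the fingers, y is the line along which they close (so a half turn about z gives the same grasp; the last joint's range is limited). The gripper opens to 85 mm and grips with 20 to 120 N. Pads are 22 mm wide; open, the fingers measure 114 mm over their backs; the gripper's body (76 mm by 85 mm) begins 54 mm behind the grasp point. The pads swing forward as they close: fully open they stand 13 mm farther back than shut.
Start: joints at [1.52, 0.385, 0.008, 0, -1.194, -0.259], TCP at [0.191, 0.595, 0.231] pointing down, gripper open.
Joint ranges: [-3.14, 3.14], [-1.21, 2.06], [-1.07, 1.41], [-3.16, 2.05], [-2.99, -0.16], [-3.1, 3.1]. Speed limits (rad/s): [2.79, 2.79, 3.14, 3.14, 3.14, 3.14].

## Interface

Orientations are given as [roll, pitch, yaw] about the fixed x, y, z axes, in that order (R = Rz(yaw) Ry(pitch) Rx(roll)).
In Python, from station import robot, eyes gives the robot as it stands. The module is installed in compiled form; this text tells all that it offers.
- The arm moves only by the tool step_arm, never from a script. Its argument "increments" is a list of rows, each an object of numbers: "ax", "ay", "az": the turn, a rotation vector about the tool's x, y, z in degrees; "x", "y", "z": the shift along the tool's x, y, z in m; "fingers": the closure, from 0 (fully open) to 1 (shut). A call has 1 to 5 rows; each row shifts and turns the commanded pose from where the row before left it, along the tool's axes as they then stand; what a row does not reach is not made up. A row lasts 1/12 s, in which the tool goes at most 41.7 mm and 7.16 degrees, less where a joint would pass 70% of its speed; a pose out of reach is approached as far as the arm can. A call with a gripper value outside its range is refused whole. The fingers move at their own pace and stop on an object; "newtons" is the grip in N (left out, the last holds). Time passes only in rows, so rows that do not move let the fingers close. It gives the time, the measured TCP pose, the force, the opening and the grip force at its end, in the units of the state.
- robot.read_state(): the state, without advancing time (a new reading comes with each control period).
- eyes.grab_frame(name): name is "scene" or "side" or "wrist"; returns a dict with "img" (420x560x3 uint8, blue, green, red), "fx", "fy", "cx", "cy" (pixels), "R" (3x3) and "t" (3): a world point X has camera coordinates R X + t; the wrist camera has in their place "mount" (4x4, takes a point from camera to tool coordinates, whose origin is the TCP and whose axes are the flange's). Camera axes: x right, y down, z forward; pixel columns grow to the right and rows downward; lengths in m; the calibration is good to about 2 mm. A picture is of the moment at which its call begins: read the wrist's pose just before it. There is no depth.
- robot.job_done(): hands the job in; it is judged then, once.
The state is a dict: "time_s": time; "joint_positions": joint angles; "joint_velocities": joint speeds; "joint_efforts": joint torques, N m; "position": TCP position; "eef_rot": TCP orientation; "force": force on the tool from outside, world axes, zero at the start; "moment": the same for the moment, N m; "width": finger opening in m; "grasp_force": force on a finger pad.
Only numpy, scipy, OpenCV 4.12 (cv2) and the standard library are available. Lean on these libraries where they do the work, as an engineer would, in place of code of your own. Each camera call takes 0.05 s, during which the arm holds its last target. There are 200 camera calls.

## Task

Load the aluminium bar into the drilling fixture: lay it flat on the steel plate, push it home so that its long side touches both side pins and its end touches the end pin, and then swing the toggle clamp over centre until it locks and holds the bar down. Leave the pliers and the jar where they are.

Things in the scene. Friction and masses are not known exactly. Their poses are not given: they have to be found in the camera images.
- bar: plain aluminium bar, 50 x 120 x 20 mm (x, y, z), 0.3 kg, sharp square edges, with a 10 mm hole through it 45 mm either side of the middle; it is the same either way round. Starts lying flat on the desk right of the fixture. Origin: centre of its underside, y along its length, z up.
- fixture: drilling fixture screwed to the desk: steel plate 104 x 240 x 12 mm (x, y, z) with three upright stop pins and a toggle clamp on its left (+y) part. Origin: centre of the plate's underside; y along the plate, towards the clamp; x across it, away from the robot; z up. The right part of the plate, y = -120 to 15 mm, is free for the bar.
- side_pin (a point): foot of the right-hand side pin's axis, on the plate's top, at x = 31, y = -87 mm in the fixture frame; the other side pin stands 88 mm to its left (x = 31, y = 1 mm). Both are steel, 12 mm thick and 14.5 mm high above the plate; they stop the bar's far (+x) long side.
- end_pin (a point): foot of the end pin's axis, on the plate's top, at x = 0, y = 23 mm in the fixture frame; 12 mm thick, 14.5 mm high. It stops the bar's left (+y) end. Axes as the fixture's.
- seat (a point): where the bar's origin lies when the bar is fully home: on the plate's top (12 mm above the desk), at x = 0, y = -43 mm in the fixture frame; same axes as the fixture. The bar is then parallel to the plate, length along y.
- clamp_handle (a joint): angle of the clamp's handle (rad). 0: fully open, handle upright, arm up (the start). It grows as the handle is swung towards +y of the fixture and down; the rubber foot meets the bar at about 1.1, dead centre is at 1.36, and beyond it the handle snaps to its stop at 1.48 (handle level), where it stays locked. About 3 N on the grip moves it.
- clamp_handle_hinge (a point): axis of the handle's hinge, which runs along the fixture's x: at x = 0, y = 80 mm, 62 mm above the desk. Axes as the fixture's. The clamp's steel base round it covers y = 34 to 110 mm, x = -28 to 28 mm, up to 73 mm above the desk; the open arm stands upright over y = 5 to 60 mm, x = -9 to 9 mm, up to 135 mm above the desk.
- handle_grip (a point): point on the axis of the handle's black rubber grip, 85 mm from the hinge axis. The grip is a straight round rod, 17 mm thick, from 48 to 108 mm from the hinge axis; with the clamp open it points up (leaning 5 degrees to the left), locked it points level towards +y of the fixture. It moves in the plane x = 0.
- clamp_foot: round rubber foot, 15 mm across, on a sprung spindle at the end of the clamp arm; origin at the middle of its underside. Locked, it presses on the bar's top about 40 mm from the bar's left end, on its middle line.
- pliers: long-nose pliers with red handles, 44 x 151 x 10 mm, lying on the desk; bystander, leave them. Origin: centre of their underside.
- small_jar: small brown jar with a white lid, 45 mm across, 52 mm high; bystander, leave it. Origin: centre of its underside.

How it is judged:
On the way, in this order (a step that is already met when the one before it is completed fails the run):
1. the bar lies flat on the plate, home against both side pins and the end pin, with the clamp still open (x of bar in the frame of seat between -0.0015 and 0.0015 m and y of bar in the frame of seat between -0.0015 and 0.0015 m and z of bar in the frame of seat between -0.002 and 0.002 m and angle between the y axis of bar and the y axis of seat, either way round below 0.02 rad and angle between bar's own z axis and vertical below 0.03 rad and value of joint clamp_handle below 0.5 rad), for 0.3 s.
2. the clamp's handle is swung past dead centre (value of joint clamp_handle above 1.41 rad), for 0.2 s.
At the end, for the whole second after the job is handed in: The bar is at rest flat on the plate within 1.5 mm of its place against the side pins and the end pin and within 0.02 rad of parallel; the clamp's handle is past dead centre (beyond 1.41 rad) and the foot presses on the bar with more than 4 N (x of bar in the frame of seat between -0.0015 and 0.0015 m and y of bar in the frame of seat between -0.0015 and 0.0015 m and z of bar in the frame of seat between -0.002 and 0.002 m and angle between the y axis of bar and the y axis of seat, either way round below 0.02 rad and angle between bar's own z axis and vertical below 0.03 rad and value of joint clamp_handle above 1.41 rad and contact force between clamp_foot and bar above 4 N and linear speed of bar below 0.01 m/s); the robot touches nothing.
It fails at once if pliers moved by more than 20 mm (distance of pliers from where it was at the start of the episode above 0.02 m).
It fails at once if small jar moved by more than 20 mm (distance of small_jar from where it was at the start of the episode above 0.02 m).
It also fails if it takes over 72 s, if anything falls off the work surface, if the arm or the gripper's body presses on something with over 40 N, if the wrist force passes 120 N, or if a joint passes its speed limit or range.

## Working session

There is one attempt and no reset: what is moved stays moved. The work goes in short steps, Python scripts to look and compute and a tool call to move; the robot and the scene stay as the last step left them, time stands still between calls to the robot, and variables do not carry over. Pictures are saved under pics/ and viewed, at most 10 in all, crops included, and the job is handed in when it is done.

Besides the shell and the picture viewer there is one more tool, called after "Emit:" as name(argument=value, ...), one argument or row to a line, values as JSON. step_arm: Moves the arm, as the interface text tells. Its arguments: {"type":"object","properties":{"increments":{"type":"array","items":{"type":"object","properties":{"ax":{"type":"number"},"ay":{"type":"number"},"az":{"type":"number"},"x":{"type":"number"},"y":{"type":"number"},"z":{"type":"number"},"fingers":{"type":"number"}}}},"newtons":{"type":"number"}},"required":["increments"]}

```bash
mkdir -p pics; python3 - <<'E'
from station import robot, eyes
import cv2, json, pickle
s=robot.read_state(); print({k:s[k] for k in('time_s','position','eef_rot','width','force')})
d={}
for n in('scene','side','wrist'):
    f=eyes.grab_frame(n); d[n]=f
    cv2.imwrite(f'pics/{n}0.png',f['img'])
    print(n,f['fx'],f['cx'],f['cy'],f.get('R'),f.get('t'),f.get('mount'))
pickle.dump((s,d),open('f0.pkl','wb'))
E
```

```text
{'time_s': 0.0, 'position': array([0.19032155, 0.59469526, 0.23021479]), 'eef_rot': array([ 3.13941422e+00, -6.07207225e-05, -3.09991017e-01]), 'width': 0.08507650808022603, 'force': array([-0.33314043, -0.05812917, -0.28028683])}
scene 468.5745803602248 278.52803213885164 201.7798946782822 [[ 0.78721664 -0.61643756  0.01716646]
 [-0.31582194 -0.42691473 -0.84734899]
 [ 0.52966636  0.66162568 -0.53075889]] [-0.467282    0.21307053  0.88299364] None
side 512.1611958705029 273.3821301571931 214.93379758327575 [[-0.91301231 -0.40750103  0.01874648]
 [-0.26734075  0.56300545 -0.78201905]
 [ 0.3081192  -0.71900471 -0.62297254]] [0.43826942 0.26125095 0.98882882] None
wrist 327.75067498436795 279.1703728186303 207.9470554208526 None None [[-7.48662407e-05 -9.55069552e-01 -2.96381756e-01  7.55088044e-02]
 [ 9.99999896e-01  6.15735273e-05 -4.51017080e-04 -9.11329529e-04]
 [ 4.49001951e-04 -2.96381759e-01  9.55069448e-01 -1.42427021e-01]
 [ 0.00000000e+00  0.00000000e+00  0.00000000e+00  1.00000000e+00]]
```

View pics/scene0.png

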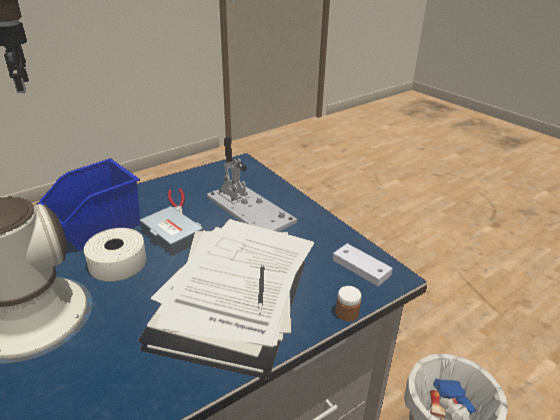

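View pics/side0.png

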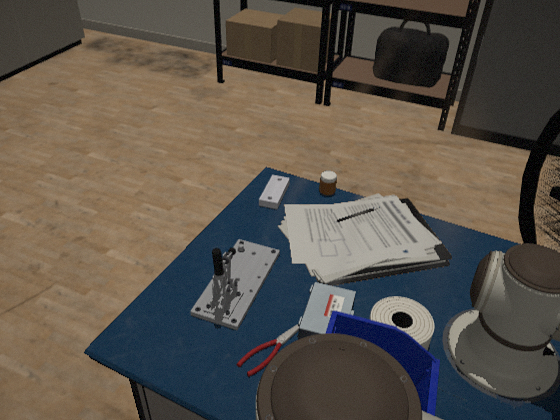

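The scene view shows the bar at about (362,263) right of the fixture plate (252,208), with its clamp at (235,180). The jar is at (348,302) and the pliers at (176,200). The side view agrees: bar (274,190), plate (237,285), handle (217,262).

```bash
cat > h.py <<'E'
import numpy as np, cv2, pickle
from scipy.spatial.transform import Rotation as Ro
def Rt(f,s=None):
    if 'R' in f and f.get('R') is not None: return np.array(f['R']),np.array(f['t'])
    M=np.array(f['mount']); Rw=Ro.from_euler('xyz',s['eef_rot']).as_matrix()
    T=np.eye(4);T[:3,:3]=Rw;T[:3,3]=s['position']
    C=np.linalg.inv(T@M); return C[:3,:3],C[:3,3]
def unproj(f,uv,z,s=None):
    R,t=Rt(f,s); d=R.T@np.array([(uv[0]-f['cx'])/f['fx'],(uv[1]-f['cy'])/f['fy'],1]); c=-R.T@t
    return c+d*(z-c[2])/d[2]
def proj(f,X,s=None):
    R,t=Rt(f,s); p=np.atleast_2d(X)@R.T+t
    return np.c_[f['fx']*p[:,0]/p[:,2]+f['cx'],f['fy']*p[:,1]/p[:,2]+f['cy']]
E
python3 - <<'E'
from h import *
s,d=pickle.load(open('f0.pkl','rb'))
for n,z,pts in [('scene',.02,[(333,248),(345,243),(391,268),(380,277)]),('side',.02,[(269,176),(289,178),(280,203),(260,201)]),
 ('scene',.012,[(208,193),(239,183),(297,218),(266,229)]),('side',.012,[(236,240),(280,248),(238,325),(192,314)]),
 ('scene',0,[(348,318),(178,208)]),('side',0,[(327,194),(268,352)])]:
    print(n,[unproj(d[n],p,z)[:2].round(3).tolist() for p in pts])
E
```

```text
scene [[0.581, -0.211], [0.616, -0.214], [0.632, -0.334], [0.592, -0.34]]
side [[0.638, -0.323], [0.585, -0.338], [0.562, -0.224], [0.612, -0.209]]
scene [[0.488, 0.169], [0.584, 0.165], [0.602, -0.063], [0.512, -0.055]]
side [[0.602, -0.057], [0.497, -0.075], [0.482, 0.167], [0.579, 0.181]]
scene [[0.473, -0.368], [0.397, 0.168]]
side [[0.473, -0.339], [0.405, 0.192]]
```

Emit:
step_arm(
  increments=[
    {"x": 0.03, "y": 0.027, "z": -0.005},
    {"x": 0.03, "y": 0.027, "z": -0.005},
    {"x": 0.03, "y": 0.027, "z": -0.005},
    {"x": 0.03, "y": 0.027, "z": -0.005},
    {"x": 0.03, "y": 0.027, "z": -0.005},
  ],
)

```text
$.increments[0]: bad value
```

Emit:
step_arm(
  increments=[
    {"x": 0.03, "y": 0.027, "z": -0.003},
    {"x": 0.03, "y": 0.027, "z": -0.003},
    {"x": 0.03, "y": 0.027, "z": -0.003},
    {"x": 0.03, "y": 0.027, "z": -0.003},
    {"x": 0.03, "y": 0.027, "z": -0.003},
  ],
)

```text
$.increments[0]: bad value
```

Emit:
step_arm(
  increments=[
    {"x": 0.03, "y": 0.027},
    {"x": 0.03, "y": 0.027},
    {"x": 0.03, "y": 0.027},
    {"x": 0.03, "y": 0.027},
    {"x": 0.03, "y": 0.027},
  ],
)

```text
$.increments[0]: bad value
```

Emit:
step_arm(
  increments=[
    {"x": 0.03, "y": 0.027},
    {"x": 0.03, "y": 0.027},
    {"az": 7},
    {"az": 7},
    {"az": 7},
  ],
)

```text
$.increments[0]: bad value
```

Emit:
step_arm(
  increments=[
    {"az": 7},
    {"az": 7},
    {"az": 7},
    {"az": 7},
    {"az": 7},
  ],
)

```text
$.increments[0]: bad value
```

Emit:
step_arm(
  increments=[
    {"az": 7},
    {"az": 4},
    {},
  ],
)

```text
$.increments[0]: bad value
```

```bash
cat > snap.py <<'E'
import sys
from station import robot, eyes
from h import *
s=robot.read_state(); f=eyes.grab_frame('wrist'); n=sys.argv[1]
cv2.imwrite(f'pics/{n}.png',f['img']); pickle.dump((s,{'wrist':f}),open(n+'.pkl','wb'))
print(s['time_s'],s['position'],s['eef_rot'])
E
python3 snap.py w1
```

```text
0.15 [0.19040258 0.59483459 0.23047247] [ 3.13994296e+00 -1.01570945e-04 -3.09928424e-01]
```

View pics/w1.png

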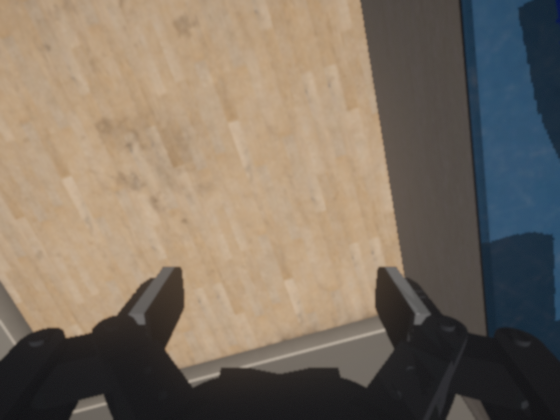

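The moves were refused, probably because every row needs all its fields, so this picture shows only floor and the desk edge (x>470). I'll try one full row.

Emit:
step_arm(
  increments=[
    {"x": 0.03, "y": 0.027, "z": -0.005, "ax": 0, "ay": 0, "az": 0, "fingers": 0},
  ],
)

```text
time_s: 0.28
position: [0.2089, 0.5635, 0.2336]
eef_rot: [3.14, -0.0, -0.306]
force: [1.1, -0.1, -1.0]
width: 0.0859
grasp_force: 0.0
```

Emit:
step_arm(
  increments=[
    {"x": 0.03, "y": 0.027, "z": -0.005, "ax": 0, "ay": 0, "az": 0, "fingers": 0},
    {"x": 0.03, "y": 0.027, "z": -0.005, "ax": 0, "ay": 0, "az": 0, "fingers": 0},
    {"x": 0.03, "y": 0.027, "z": -0.005, "ax": 0, "ay": 0, "az": 0, "fingers": 0},
    {"x": 0.03, "y": 0.027, "z": -0.005, "ax": 0, "ay": 0, "az": 0, "fingers": 0},
    {"x": 0.03, "y": 0.027, "z": -0.005, "ax": 0, "ay": 0, "az": 0, "fingers": 0},
  ],
)

```text
time_s: 0.7
position: [0.313, 0.3841, 0.2615]
eef_rot: [3.141, 0.0, -0.309]
force: [0.4, 1.2, 0.1]
width: 0.0855
grasp_force: 0.0
```

Emit:
step_arm(
  increments=[
    {"x": 0.03, "y": 0.027, "z": -0.003, "ax": 0, "ay": 0, "az": 0, "fingers": 0},
    {"x": 0.03, "y": 0.027, "z": -0.003, "ax": 0, "ay": 0, "az": 0, "fingers": 0},
    {"x": 0.03, "y": 0.027, "z": -0.003, "ax": 0, "ay": 0, "az": 0, "fingers": 0},
    {"x": 0.03, "y": 0.027, "z": -0.003, "ax": 0, "ay": 0, "az": 0, "fingers": 0},
    {"x": 0.03, "y": 0.027, "z": 0, "ax": 0, "ay": 0, "az": 0, "fingers": 0},
  ],
)

```text
time_s: 1.12
position: [0.4149, 0.21, 0.2742]
eef_rot: [-3.14, -0.001, -0.309]
force: [0.7, 0.9, -0.4]
width: 0.0855
grasp_force: 0.0
```

Emit:
step_arm(
  increments=[
    {"x": 0.03, "y": 0.027, "z": 0, "ax": 0, "ay": 0, "az": 0, "fingers": 0},
    {"x": 0.03, "y": 0.027, "z": 0, "ax": 0, "ay": 0, "az": 0, "fingers": 0},
    {"x": 0.03, "y": 0.027, "z": 0, "ax": 0, "ay": 0, "az": 0, "fingers": 0},
    {"x": 0.03, "y": 0.027, "z": 0, "ax": 0, "ay": 0, "az": 0, "fingers": 0},
    {"x": 0.03, "y": 0.027, "z": 0, "ax": 0, "ay": 0, "az": 0, "fingers": 0},
  ],
)

```text
time_s: 1.53
position: [0.5164, 0.0355, 0.2734]
eef_rot: [-3.141, -0.0, -0.31]
force: [0.4, 1.1, 0.5]
width: 0.0853
grasp_force: 0.0
```

Emit:
step_arm(
  increments=[
    {"x": 0.03, "y": 0.027, "z": 0, "ax": 0, "ay": 0, "az": 0, "fingers": 0},
    {"x": 0, "y": 0, "z": 0, "ax": 0, "ay": 0, "az": 7, "fingers": 0},
    {"x": 0, "y": 0, "z": 0, "ax": 0, "ay": 0, "az": 7, "fingers": 0},
    {"x": 0, "y": 0, "z": 0, "ax": 0, "ay": 0, "az": 7, "fingers": 0},
    {"x": 0, "y": 0, "z": 0, "ax": 0, "ay": 0, "az": 7, "fingers": 0},
  ],
)

```text
time_s: 1.95
position: [0.5362, 0.002, 0.2729]
eef_rot: [3.141, 0.001, -0.806]
force: [-0.6, -0.5, 0.4]
width: 0.0851
grasp_force: 0.0
```

Emit:
step_arm(
  increments=[
    {"x": 0, "y": 0, "z": 0, "ax": 0, "ay": 0, "az": 7, "fingers": 0},
    {"x": 0, "y": 0, "z": 0, "ax": 0, "ay": 0, "az": 7, "fingers": 0},
    {"x": 0, "y": 0, "z": 0, "ax": 0, "ay": 0, "az": 7, "fingers": 0},
    {"x": 0, "y": 0, "z": 0, "ax": 0, "ay": 0, "az": 7, "fingers": 0},
    {"x": 0, "y": 0, "z": 0, "ax": 0, "ay": 0, "az": 7, "fingers": 0},
  ],
)

```text
time_s: 2.37
position: [0.5361, 0.0026, 0.2731]
eef_rot: [3.141, 0.0, -1.416]
force: [-0.5, 0.2, 0.3]
width: 0.0857
grasp_force: 0.0
```

Emit:
step_arm(
  increments=[
    {"x": 0, "y": 0, "z": 0, "ax": 0, "ay": 0, "az": 4, "fingers": 0},
    {"x": 0, "y": 0, "z": 0, "ax": 0, "ay": 0, "az": 0, "fingers": 0},
    {"x": 0, "y": 0, "z": 0, "ax": 0, "ay": 0, "az": 0, "fingers": 0},
  ],
)

```text
time_s: 2.62
position: [0.5362, 0.0026, 0.2732]
eef_rot: [3.141, 0.0, -1.477]
force: [-0.7, -0.1, -0.9]
width: 0.0853
grasp_force: 0.0
```

```bash
python3 snap.py w2
```

```text
2.6167 [0.53616648 0.00256338 0.27317148] [ 3.14126153e+00  6.26617408e-07 -1.47729642e+00]
```

View pics/w2.png

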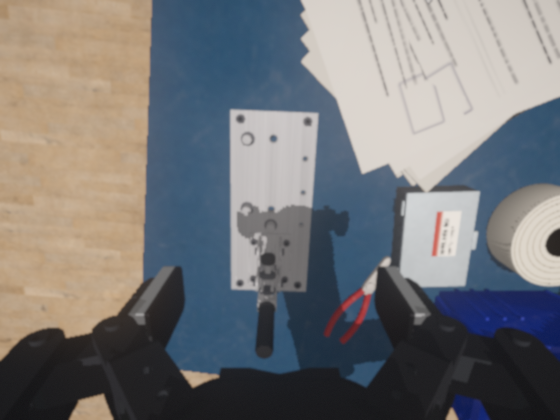

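The wrist view shows the plate with corners near (230,110), (318,112), (306,292) and (231,292). The side pins are at (247,139) and (246,209), the end pin is near (270,226), and the handle is at (265,330). I'll fit the plate edges.

```bash
python3 - <<'E'
from h import *
from scipy.optimize import least_squares
s,d=pickle.load(open('w2.pkl','rb')); f=d['wrist']; g=cv2.GaussianBlur(f['img'][:,:,2],(3,3),0).astype(float)
# red channel: plate bright, desk dark
def edge(p,n,L=9):
    ts=np.arange(-L,L+.1,.25); q=np.array([p+n*t for t in ts]).astype(np.float32)
    v=cv2.remap(g.astype(np.float32),q[:,:1].copy(),q[:,1:].copy(),1).ravel()
    k=np.argmax(-np.gradient(v)); return p+n*ts[k],-np.gradient(v)[k]
def world(P,z): return unproj(f,P,z,s)[:2]
segs=[('far',(-1,0),[(230.5,r) for r in range(118,285,4)]),('near',(1,0),[(318-(r-112)*12/180,r) for r in range(120,200,4)]),
('right',(0,-1),[(c,111) for c in range(238,312,4)]),('left',(0,1),[(c,292) for c in list(range(234,252,3))+list(range(284,302,3))])]
obs=[]
for nm,n,ps in segs:
    for p in ps:
        e,w=edge(np.array(p,float),np.array(n,float))
        if w>4: obs.append((nm,world(e,.012)))
def res(q):
    c,si=np.cos(q[2]),np.sin(q[2]); r=[]
    for nm,w in obs:
        dx,dy=w-q[:2]; X=c*dx+si*dy; Y=-si*dx+c*dy
        r.append({'far':X-.052,'near':X+.052,'right':Y+.120,'left':Y-.120}[nm])
    return np.array(r)*1e3
o=least_squares(res,[.54,.055,.085],loss='soft_l1'); print(o.x)
for nm in('far','near','right','left'):
    i=[k for k,a in enumerate(obs) if a[0]==nm]; print(nm,len(i),np.median(o.fun[i]).round(2),np.std(o.fun[i]).round(2))
x,y,a=o.x; R=np.array([[np.cos(a),-np.sin(a)],[np.sin(a),np.cos(a)]])
P=lambda X,Y,Z:np.r_[R@[X,Y]+[x,y],Z]
for nm,p in dict(sp1=P(.031,-.087,.0265),sp2=P(.031,.001,.0265),ep=P(0,.023,.0265),seat=P(0,-.043,.012),hinge=P(0,.08,.062),tip=P(0,.0894,.17)).items(): print(nm,p.round(4),proj(f,p,s).round(1))
E
```

```text
[0.54247156 0.053815   0.05475391]
far 42 0.23 0.38
near 20 -0.47 0.33
right 19 -0.26 0.33
left 12 0.56 0.47
sp1 [ 0.5782 -0.0314  0.0265] [[246.1 139.4]]
sp2 [0.5734 0.0565 0.0265] [[245.5 211.1]]
ep [0.5412 0.0768 0.0265] [[269.8 228.5]]
seat [0.5448 0.0109 0.012 ] [[271.7 175. ]]
hinge [0.5381 0.1337 0.062 ] [[267.6 282.8]]
tip [0.5376 0.1431 0.17  ] [[263.5 353.1]]
```

Emit:
step_arm(
  increments=[
    {"x": 0.04, "y": -0.0056, "z": 0.005, "ax": 0, "ay": 0, "az": 0, "fingers": 0},
    {"x": 0.04, "y": -0.0056, "z": 0.005, "ax": 0, "ay": 0, "az": 0, "fingers": 0},
    {"x": 0.04, "y": -0.0056, "z": 0.01, "ax": 0, "ay": 0, "az": 0, "fingers": 0},
    {"x": 0.04, "y": -0.0056, "z": 0.01, "ax": 0, "ay": 0, "az": 0, "fingers": 0},
    {"x": 0.04, "y": -0.0056, "z": 0.01, "ax": 0, "ay": 0, "az": 0, "fingers": 0},
  ],
)

```text
time_s: 3.08
position: [0.5827, -0.1957, 0.233]
eef_rot: [-3.141, -0.0, -1.477]
force: [1.5, 1.6, -0.3]
width: 0.0859
grasp_force: 0.0
```

Emit:
step_arm(
  increments=[
    {"x": 0.04, "y": -0.0056, "z": 0.01, "ax": 0, "ay": 0, "az": 0, "fingers": 0},
    {"x": 0.04, "y": -0.0056, "z": 0.01, "ax": 0, "ay": 0, "az": 0, "fingers": 0},
    {"x": 0, "y": 0, "z": 0, "ax": 0, "ay": 0, "az": 0, "fingers": 0},
    {"x": 0, "y": 0, "z": 0, "ax": 0, "ay": 0, "az": 0, "fingers": 0},
  ],
)

```text
time_s: 3.42
position: [0.6003, -0.2749, 0.211]
eef_rot: [3.138, 0.001, -1.482]
force: [0.1, 0.4, 0.7]
width: 0.0856
grasp_force: 0.0
```

```bash
python3 snap.py w3
```

```text
3.4167 [ 0.60026756 -0.27486308  0.2110348 ] [ 3.13830360e+00  1.07844738e-03 -1.48181462e+00]
```

View pics/w3.png

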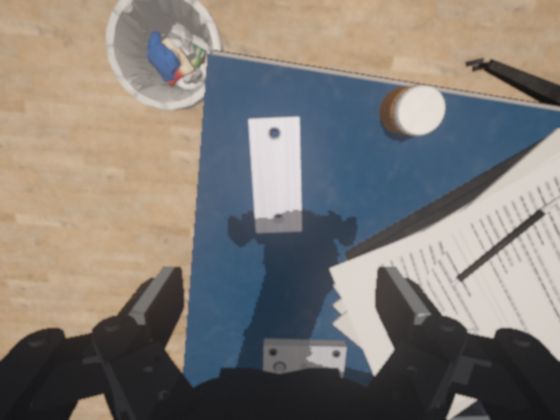

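The bar's top face has corners near (249,118), (300,117), (302,232) and (254,233). The jar is well clear at (415,110).

```bash
cat > bar.py <<'E'
from h import *
from scipy.optimize import least_squares
def fitbar(f,s,q0,ztop,L=10,wmin=4):
    g=cv2.GaussianBlur(f['img'][:,:,2],(3,3),0).astype(np.float32)
    q=np.array(q0,float)
    for it in range(4):
        c,si=np.cos(q[2]),np.sin(q[2]); R=np.array([[c,-si],[si,c]]); obs=[]
        samp=[(np.array([sx*.025,t]),np.array([sx,0])) for sx in(-1,1) for t in np.linspace(-.052,.052,27)]+[(np.array([t,sy*.06]),np.array([0,sy])) for sy in(-1,1) for t in np.linspace(-.019,.019,11)]
        for p,n in samp:
            P=np.r_[R@p+q[:2],ztop]; P2=P+np.r_[R@n,0]*.001
            a,b=proj(f,np.array([P,P2]),s); m=np.linalg.norm(b-a); u=(b-a)/m
            ts=np.arange(-L,L+.1,.25); Q=(a+u*ts[:,None]).astype(np.float32)
            v=cv2.remap(g,Q[:,:1].copy(),Q[:,1:].copy(),1).ravel(); dv=-np.gradient(v); k=dv.argmax()
            if dv[k]>wmin: obs.append((p,n,unproj(f,a+u*ts[k],ztop,s)[:2]))
        def res(z):
            c,si=np.cos(z[2]),np.sin(z[2]); R=np.array([[c,-si],[si,c]])
            return 1e3*np.array([(R.T@(w-z[:2])-p)@n for p,n,w in obs])
        o=least_squares(res,q,loss='soft_l1'); q=o.x; L=6
    for n0 in([-1,0],[1,0],[0,-1],[0,1]):
        i=[k for k,x in enumerate(obs) if (x[1]==n0).all()]; print(n0,len(i),np.median(o.fun[i]).round(2) if i else '')
    return q
E
python3 - <<'E'
from bar import *
s,d=pickle.load(open('w3.pkl','rb'))
q=fitbar(d['wrist'],s,(.602,-.275,.09),.02); print(q, proj(d['wrist'],np.r_[q[:2],.02],s))
E
```

```text
[-1, 0] 27 0.5
[1, 0] 27 0.52
[0, -1] 11 0.24
[0, 1] 11 0.58
[ 0.60346207 -0.27859238  0.13003317] [[276.01746558 177.49386824]]
```

Emit:
step_arm(
  increments=[
    {"x": 0, "y": 0, "z": 0, "ax": 0, "ay": 0, "az": -2.1, "fingers": 0},
    {"x": 0.019, "y": -0.0027, "z": 0.03, "ax": 0, "ay": 0, "az": 0, "fingers": 0},
    {"x": 0, "y": 0, "z": 0.04, "ax": 0, "ay": 0, "az": 0, "fingers": 0},
    {"x": 0, "y": 0, "z": 0.04, "ax": 0, "ay": 0, "az": 0, "fingers": 0},
    {"x": 0, "y": 0, "z": 0.03, "ax": 0, "ay": 0, "az": 0, "fingers": 0},
  ],
)

```text
time_s: 3.88
position: [0.6053, -0.2893, 0.0715]
eef_rot: [3.141, 0.001, -1.44]
force: [-0.9, 0.2, -0.3]
width: 0.0854
grasp_force: 0.0
```

Emit:
step_arm(
  increments=[
    {"x": 0, "y": 0, "z": 0, "ax": 0, "ay": 0, "az": 0, "fingers": 0},
    {"x": 0, "y": 0, "z": 0, "ax": 0, "ay": 0, "az": 0, "fingers": 0},
    {"x": 0, "y": 0, "z": 0, "ax": 0, "ay": 0, "az": 0, "fingers": 0},
  ],
)

```text
time_s: 4.13
position: [0.6082, -0.2909, 0.0764]
eef_rot: [-3.137, -0.003, -1.44]
force: [0.3, -0.6, 0.3]
width: 0.0853
grasp_force: 0.0
```

Emit:
step_arm(
  increments=[
    {"x": 0, "y": 0, "z": 0, "ax": 0, "ay": 0, "az": 0, "fingers": 0},
    {"x": 0, "y": 0, "z": 0, "ax": 0, "ay": 0, "az": 0, "fingers": 0},
    {"x": 0, "y": 0, "z": 0, "ax": 0, "ay": 0, "az": 0, "fingers": 0},
  ],
)

```text
time_s: 4.38
position: [0.6071, -0.2913, 0.0756]
eef_rot: [-3.138, -0.001, -1.442]
force: [-0.8, -0.2, 0.5]
width: 0.0852
grasp_force: 0.0
```

```bash
python3 -c "
from station import robot,eyes
from bar import *
for i in range(4):
    s=robot.read_state(); f=eyes.grab_frame('wrist'); print(s['position'],s['eef_rot'])
pickle.dump((s,{'wrist':f}),open('w4.pkl','wb'))
print(fitbar(f,s,(.6035,-.2786,.13),.02))
"
```

```text
[ 0.60712977 -0.29125907  0.07563578] [-3.13801760e+00 -1.44322874e-03 -1.44208967e+00]
[ 0.60679521 -0.29126686  0.07510536] [-3.13889693e+00 -1.07325229e-03 -1.44228096e+00]
[ 0.60653428 -0.29125313  0.07462987] [-3.13963664e+00 -7.18177887e-04 -1.44247417e+00]
[ 0.60633149 -0.29125063  0.07421239] [-3.14029508e+00 -4.81588273e-04 -1.44257439e+00]
[-1, 0] 27 0.16
[1, 0] 27 0.17
[0, -1] 11 0.17
[0, 1] 11 0.19
[ 0.60343586 -0.27846173  0.12973529]
```

Emit:
step_arm(
  increments=[
    {"x": 0, "y": 0, "z": 0.035, "ax": 0, "ay": 0, "az": 0, "fingers": 0},
    {"x": 0, "y": 0, "z": 0.02, "ax": 0, "ay": 0, "az": 0, "fingers": 0},
    {"x": 0, "y": 0, "z": 0.012, "ax": 0, "ay": 0, "az": 0, "fingers": 0},
    {"x": 0, "y": 0, "z": 0, "ax": 0, "ay": 0, "az": 0, "fingers": 0},
    {"x": 0, "y": 0, "z": 0, "ax": 0, "ay": 0, "az": 0, "fingers": 0},
  ],
)

```text
time_s: 5.0
position: [0.6061, -0.2914, 0.0061]
eef_rot: [3.141, -0.0, -1.442]
force: [0.7, -0.8, -0.4]
width: 0.0852
grasp_force: 0.0
```

Emit:
step_arm(
  increments=[
    {"x": 0, "y": 0, "z": 0, "ax": 0, "ay": 0, "az": 0, "fingers": 0},
    {"x": 0, "y": 0, "z": 0, "ax": 0, "ay": 0, "az": 0, "fingers": 0},
    {"x": 0, "y": 0, "z": 0, "ax": 0, "ay": 0, "az": 0, "fingers": 0},
    {"x": 0, "y": 0, "z": 0, "ax": 0, "ay": 0, "az": 0, "fingers": 0},
  ],
)

```text
time_s: 5.33
position: [0.6067, -0.2913, 0.0075]
eef_rot: [-3.14, -0.001, -1.442]
force: [-0.5, -0.2, -1.0]
width: 0.0853
grasp_force: 0.0
```

Emit:
step_arm(
  increments=[
    {"x": 0, "y": 0, "z": 0.001, "ax": 0, "ay": 0, "az": 0, "fingers": 1},
    {"x": 0, "y": 0, "z": 0, "ax": 0, "ay": 0, "az": 0, "fingers": 1},
    {"x": 0, "y": 0, "z": 0, "ax": 0, "ay": 0, "az": 0, "fingers": 1},
    {"x": 0, "y": 0, "z": 0, "ax": 0, "ay": 0, "az": 0, "fingers": 1},
    {"x": 0, "y": 0, "z": 0, "ax": 0, "ay": 0, "az": 0, "fingers": 1},
  ],
  newtons=40,
)

```text
time_s: 5.75
position: [0.6062, -0.2912, 0.0057]
eef_rot: [-3.141, -0.0, -1.442]
force: [0.1, 0.9, 2.5]
width: 0.0489
grasp_force: 44.1
```

Emit:
step_arm(
  increments=[
    {"x": 0, "y": 0, "z": 0, "ax": 0, "ay": 0, "az": 0, "fingers": 1},
    {"x": 0, "y": 0, "z": 0, "ax": 0, "ay": 0, "az": 0, "fingers": 1},
    {"x": 0, "y": 0, "z": 0, "ax": 0, "ay": 0, "az": 0, "fingers": 1},
    {"x": 0, "y": 0, "z": 0, "ax": 0, "ay": 0, "az": 0, "fingers": 1},
  ],
  newtons=40,
)

```text
time_s: 6.08
position: [0.6062, -0.2912, 0.0056]
eef_rot: [-3.141, -0.0, -1.442]
force: [-0.1, 0.2, 4.1]
width: 0.0486
grasp_force: 44.3
```

Emit:
step_arm(
  increments=[
    {"x": 0, "y": 0, "z": -0.02, "ax": 0, "ay": 0, "az": 0, "fingers": 1},
    {"x": 0, "y": 0, "z": -0.03, "ax": 0, "ay": 0, "az": 0, "fingers": 1},
    {"x": 0, "y": 0, "z": -0.03, "ax": 0, "ay": 0, "az": 4.25, "fingers": 1},
    {"x": -0.03, "y": 0.0054, "z": 0, "ax": 0, "ay": 0, "az": 0, "fingers": 1},
    {"x": -0.036, "y": 0.0064, "z": 0, "ax": 0, "ay": 0, "az": 0, "fingers": 1},
  ],
)

```text
time_s: 6.5
position: [0.5918, -0.2271, 0.0863]
eef_rot: [-3.137, -0.001, -1.521]
force: [-0.2, 1.5, -2.9]
width: 0.0491
grasp_force: 43.6
```

Emit:
step_arm(
  increments=[
    {"x": -0.036, "y": 0.0064, "z": 0, "ax": 0, "ay": 0, "az": 0, "fingers": 1},
    {"x": -0.036, "y": 0.0064, "z": 0, "ax": 0, "ay": 0, "az": 0, "fingers": 1},
    {"x": -0.036, "y": 0.0064, "z": 0, "ax": 0, "ay": 0, "az": 0, "fingers": 1},
    {"x": -0.036, "y": 0.0064, "z": 0, "ax": 0, "ay": 0, "az": 0, "fingers": 1},
    {"x": -0.036, "y": 0.0064, "z": 0, "ax": 0, "ay": 0, "az": 0, "fingers": 1},
  ],
)

```text
time_s: 6.92
position: [0.5475, -0.0463, 0.0841]
eef_rot: [3.14, 0.0, -1.518]
force: [0.6, 0.2, -2.6]
width: 0.0487
grasp_force: 43.6
```

Emit:
step_arm(
  increments=[
    {"x": -0.026, "y": 0.005, "z": 0, "ax": 0, "ay": 0, "az": 0, "fingers": 1},
    {"x": 0, "y": 0, "z": 0, "ax": 0, "ay": 0, "az": 0, "fingers": 1},
    {"x": 0, "y": 0, "z": 0, "ax": 0, "ay": 0, "az": 0, "fingers": 1},
    {"x": 0, "y": 0, "z": 0, "ax": 0, "ay": 0, "az": 0, "fingers": 1},
    {"x": 0, "y": 0, "z": 0, "ax": 0, "ay": 0, "az": 0, "fingers": 1},
  ],
)

```text
time_s: 7.33
position: [0.5425, -0.023, 0.0848]
eef_rot: [3.141, -0.0, -1.518]
force: [-0.4, -0.9, -3.2]
width: 0.0488
grasp_force: 43.7
```

```bash
python3 snap.py w5;  python3 snap.py w6; python3 -c "
from bar import *
s,d=pickle.load(open('w6.pkl','rb'))
print(fitbar(d['wrist'],s,(s['position'][0]-.0007,s['position'][1]+.013,.0548),s['position'][2]-.0056+.02))"
```

```text
7.3333 [ 0.5424697  -0.02297128  0.0847681 ] [ 3.14069172e+00 -6.23378603e-05 -1.51808205e+00]
7.3833 [ 0.54255815 -0.02315083  0.08484564] [ 3.14087962e+00 -7.87298691e-05 -1.51843532e+00]
[-1, 0] 13 0.33
[1, 0] 18 0.15
[0, -1] 0 
[0, 1] 11 -0.1
[ 0.54389486 -0.00444956 -0.03898225]
```

View pics/w6.png

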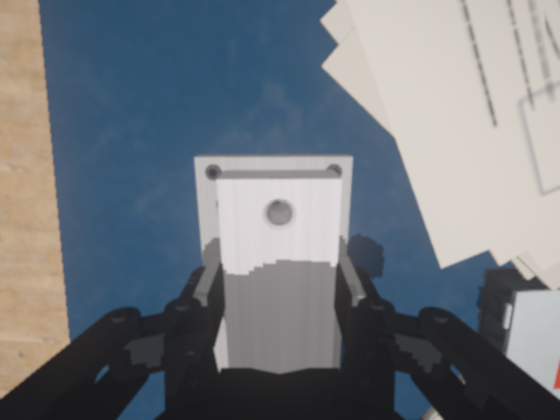

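The bar is held level and aligned over the plate: its right end is at row 179 and its hole at (279,212). The automatic fit failed because the fingers hide the bar's edges, so I'll descend using the measured tool pose.

Emit:
step_arm(
  increments=[
    {"x": 0, "y": 0, "z": 0.025, "ax": 0, "ay": 0, "az": 0, "fingers": 1},
    {"x": 0, "y": 0, "z": 0.02, "ax": 0, "ay": 0, "az": 0, "fingers": 1},
    {"x": 0, "y": 0, "z": 0.018, "ax": 0, "ay": 0, "az": 0, "fingers": 1},
    {"x": 0, "y": 0, "z": 0, "ax": 0, "ay": 0, "az": 0, "fingers": 1},
    {"x": 0, "y": 0, "z": 0, "ax": 0, "ay": 0, "az": 0, "fingers": 1},
  ],
)

```text
time_s: 7.85
position: [0.5429, -0.0232, 0.0227]
eef_rot: [3.141, -0.001, -1.518]
force: [-2.5, -0.9, 5.5]
width: 0.049
grasp_force: 48.4
```

Emit:
step_arm(
  increments=[
    {"x": 0, "y": 0, "z": 0, "ax": 0, "ay": 0, "az": 0, "fingers": 1},
    {"x": 0, "y": 0, "z": 0, "ax": 0, "ay": 0, "az": 0, "fingers": 1},
    {"x": 0, "y": 0, "z": 0, "ax": 0, "ay": 0, "az": 0, "fingers": 1},
    {"x": 0, "y": 0, "z": 0, "ax": 0, "ay": 0, "az": 0, "fingers": 1},
    {"x": 0, "y": 0, "z": 0, "ax": 0, "ay": 0, "az": 0, "fingers": 1},
  ],
)

```text
time_s: 8.27
position: [0.5428, -0.0227, 0.0226]
eef_rot: [-3.141, -0.0, -1.517]
force: [-1.0, -1.7, 3.1]
width: 0.0487
grasp_force: 47.6
```

The force shows contact 5 mm early. By geometry, the far finger (fixture y -87 to -65) is sitting on the right-hand side pin. I'll lift, shift left and descend again.

Emit:
step_arm(
  increments=[
    {"x": 0, "y": 0, "z": -0.01, "ax": 0, "ay": 0, "az": 0, "fingers": 1},
    {"x": 0, "y": 0, "z": 0, "ax": 0, "ay": 0, "az": 0, "fingers": 1},
    {"x": -0.007, "y": 0, "z": 0, "ax": 0, "ay": 0, "az": 0, "fingers": 1},
    {"x": -0.006, "y": 0, "z": 0, "ax": 0, "ay": 0, "az": 0, "fingers": 1},
    {"x": 0, "y": 0, "z": 0, "ax": 0, "ay": 0, "az": 0, "fingers": 1},
  ],
)

```text
time_s: 8.68
position: [0.5418, -0.0079, 0.032]
eef_rot: [3.141, 0.0, -1.515]
force: [0.3, -0.1, -2.9]
width: 0.0488
grasp_force: 43.7
```

Emit:
step_arm(
  increments=[
    {"x": 0, "y": 0, "z": 0.005, "ax": 0, "ay": 0, "az": 0, "fingers": 1},
    {"x": 0, "y": 0, "z": 0.005, "ax": 0, "ay": 0, "az": 0, "fingers": 1},
    {"x": 0, "y": 0, "z": 0.001, "ax": 0, "ay": 0, "az": 0, "fingers": 1},
    {"x": 0, "y": 0, "z": 0, "ax": 0, "ay": 0, "az": 0, "fingers": 1},
    {"x": 0, "y": 0, "z": 0, "ax": 0, "ay": 0, "az": 0, "fingers": 1},
  ],
)

```text
time_s: 9.1
position: [0.5418, -0.0094, 0.0209]
eef_rot: [3.141, -0.0, -1.517]
force: [0.4, -0.2, -1.9]
width: 0.0489
grasp_force: 43.6
```

Emit:
step_arm(
  increments=[
    {"x": 0, "y": 0, "z": 0.0015, "ax": 0, "ay": 0, "az": 0, "fingers": 1},
    {"x": 0, "y": 0, "z": 0.001, "ax": 0, "ay": 0, "az": 0, "fingers": 1},
    {"x": 0, "y": 0, "z": 0, "ax": 0, "ay": 0, "az": 0, "fingers": 1},
    {"x": 0, "y": 0, "z": 0, "ax": 0, "ay": 0, "az": 0, "fingers": 1},
  ],
)

```text
time_s: 9.43
position: [0.5419, -0.0092, 0.0188]
eef_rot: [3.142, -0.0, -1.517]
force: [-0.2, -0.4, -2.3]
width: 0.0487
grasp_force: 43.6
```

Emit:
step_arm(
  increments=[
    {"x": 0, "y": 0, "z": 0.001, "ax": 0, "ay": 0, "az": 0, "fingers": 1},
    {"x": 0, "y": 0, "z": 0, "ax": 0, "ay": 0, "az": 0, "fingers": 1},
    {"x": 0, "y": 0, "z": 0, "ax": 0, "ay": 0, "az": 0, "fingers": 1},
    {"x": 0, "y": 0, "z": 0, "ax": 0, "ay": 0, "az": 0, "fingers": 1},
  ],
)

```text
time_s: 9.77
position: [0.5419, -0.0092, 0.0179]
eef_rot: [-3.142, -0.0, -1.517]
force: [-0.8, -1.0, -2.4]
width: 0.0487
grasp_force: 43.6
```

Emit:
step_arm(
  increments=[
    {"x": 0, "y": 0, "z": 0.001, "ax": 0, "ay": 0, "az": 0, "fingers": 1},
    {"x": 0, "y": 0, "z": 0, "ax": 0, "ay": 0, "az": 0, "fingers": 1},
    {"x": 0, "y": 0, "z": 0, "ax": 0, "ay": 0, "az": 0, "fingers": 1},
    {"x": 0, "y": 0, "z": 0, "ax": 0, "ay": 0, "az": 0, "fingers": 1},
  ],
)

```text
time_s: 10.1
position: [0.5421, -0.0092, 0.0176]
eef_rot: [-3.141, -0.0, -1.516]
force: [-2.7, 0.5, 6.2]
width: 0.049
grasp_force: 44.6
```

Emit:
step_arm(
  increments=[
    {"x": 0, "y": 0, "z": 0.0005, "ax": 0, "ay": 0, "az": 0, "fingers": 1},
    {"x": 0, "y": 0, "z": 0, "ax": 0, "ay": 0, "az": 0, "fingers": 1},
    {"x": 0, "y": 0, "z": 0, "ax": 0, "ay": 0, "az": 0, "fingers": 1},
    {"x": 0, "y": 0, "z": 0, "ax": 0, "ay": 0, "az": 0, "fingers": 1},
  ],
)

```text
time_s: 10.43
position: [0.5421, -0.0092, 0.0176]
eef_rot: [-3.141, -0.0, -1.516]
force: [-3.3, 1.3, 9.5]
width: 0.0486
grasp_force: 44.9
```

Emit:
step_arm(
  increments=[
    {"x": 0, "y": 0, "z": -0.0008, "ax": 0, "ay": 0, "az": 0, "fingers": 1},
    {"x": -0.002, "y": 0, "z": 0, "ax": 0, "ay": 0, "az": 0, "fingers": 1},
    {"x": -0.002, "y": 0, "z": 0, "ax": 0, "ay": 0, "az": 0, "fingers": 1},
    {"x": -0.001, "y": 0, "z": 0, "ax": 0, "ay": 0, "az": 0, "fingers": 1},
    {"x": 0, "y": 0, "z": 0, "ax": 0, "ay": 0, "az": 0, "fingers": 1},
  ],
  newtons=20,
)

```text
time_s: 10.85
position: [0.5422, -0.0045, 0.0176]
eef_rot: [-3.141, -0.001, -1.516]
force: [-0.1, -4.7, 5.6]
width: 0.0488
grasp_force: 44.6
```

Emit:
step_arm(
  increments=[
    {"x": -0.001, "y": 0, "z": 0, "ax": 0, "ay": 0, "az": 0, "fingers": 1},
    {"x": 0, "y": 0, "z": 0, "ax": 0, "ay": 0, "az": 0, "fingers": 1},
    {"x": 0, "y": 0, "z": 0, "ax": 0, "ay": 0, "az": 0, "fingers": 1},
    {"x": 0, "y": 0, "z": 0, "ax": 0, "ay": 0, "az": 0, "fingers": 1},
  ],
)

```text
time_s: 11.18
position: [0.5422, -0.0035, 0.0176]
eef_rot: [-3.141, -0.001, -1.516]
force: [-0.1, -4.2, 5.2]
width: 0.0491
grasp_force: 44.6
```

Emit:
step_arm(
  increments=[
    {"x": -0.001, "y": 0, "z": 0, "ax": 0, "ay": 0, "az": 0, "fingers": 1},
    {"x": 0, "y": 0, "z": 0, "ax": 0, "ay": 0, "az": 0, "fingers": 1},
    {"x": 0, "y": 0, "z": 0, "ax": 0, "ay": 0, "az": 0, "fingers": 1},
    {"x": 0, "y": 0, "z": 0, "ax": 0, "ay": 0, "az": 0, "fingers": 1},
  ],
)

```text
time_s: 11.52
position: [0.5421, -0.0025, 0.0176]
eef_rot: [-3.141, -0.001, -1.516]
force: [0.3, -4.8, 6.3]
width: 0.0489
grasp_force: 44.6
```

Emit:
step_arm(
  increments=[
    {"x": -0.0007, "y": 0, "z": 0, "ax": 0, "ay": 0, "az": 0, "fingers": 1},
    {"x": 0, "y": 0, "z": 0, "ax": 0, "ay": 0, "az": 0, "fingers": 1},
    {"x": 0, "y": 0, "z": 0, "ax": 0, "ay": 0, "az": 0, "fingers": 1},
    {"x": 0, "y": 0, "z": 0, "ax": 0, "ay": 0, "az": 0, "fingers": 1},
  ],
)

```text
time_s: 11.85
position: [0.5421, -0.002, 0.0176]
eef_rot: [-3.141, -0.001, -1.516]
force: [-0.2, -5.4, 6.0]
width: 0.0489
grasp_force: 44.5
```

Emit:
step_arm(
  increments=[
    {"x": -0.0007, "y": 0, "z": 0, "ax": 0, "ay": 0, "az": 0, "fingers": 1},
    {"x": 0, "y": 0, "z": 0, "ax": 0, "ay": 0, "az": 0, "fingers": 1},
    {"x": 0, "y": 0, "z": 0, "ax": 0, "ay": 0, "az": 0, "fingers": 1},
    {"x": 0, "y": 0, "z": 0, "ax": 0, "ay": 0, "az": 0, "fingers": 1},
  ],
)

```text
time_s: 12.18
position: [0.5421, -0.0019, 0.0176]
eef_rot: [-3.141, -0.001, -1.516]
force: [1.2, -8.1, 5.4]
width: 0.0492
grasp_force: 44.5
```

Emit:
step_arm(
  increments=[
    {"x": 0, "y": -0.0015, "z": 0, "ax": 0, "ay": 0, "az": 0, "fingers": 1},
    {"x": 0, "y": -0.001, "z": 0, "ax": 0, "ay": 0, "az": 0, "fingers": 1},
    {"x": 0, "y": 0, "z": 0, "ax": 0, "ay": 0, "az": 0, "fingers": 1},
    {"x": 0, "y": 0, "z": 0, "ax": 0, "ay": 0, "az": 0, "fingers": 1},
  ],
)

```text
time_s: 12.52
position: [0.5422, -0.0019, 0.0176]
eef_rot: [3.138, -0.002, -1.517]
force: [-5.9, -5.5, 9.8]
width: 0.049
grasp_force: 45.1
```

Emit:
step_arm(
  increments=[
    {"x": 0, "y": -0.0008, "z": 0, "ax": 0, "ay": 0, "az": 0, "fingers": 1},
    {"x": 0, "y": 0, "z": 0, "ax": 0, "ay": 0, "az": 0, "fingers": 1},
    {"x": 0, "y": 0, "z": 0, "ax": 0, "ay": 0, "az": 0, "fingers": 1},
    {"x": 0, "y": 0, "z": 0, "ax": 0, "ay": 0, "az": 0, "fingers": 1},
  ],
)

```text
time_s: 12.85
position: [0.5422, -0.002, 0.0176]
eef_rot: [3.136, -0.002, -1.517]
force: [-6.2, -5.8, 11.6]
width: 0.0486
grasp_force: 45.3
```

Emit:
step_arm(
  increments=[
    {"x": 0, "y": -0.0006, "z": 0, "ax": 0, "ay": 0, "az": 0, "fingers": 1},
    {"x": 0, "y": 0, "z": 0, "ax": 0, "ay": 0, "az": 0, "fingers": 1},
    {"x": 0, "y": 0, "z": 0, "ax": 0, "ay": 0, "az": 0, "fingers": 1},
    {"x": 0, "y": 0, "z": 0, "ax": 0, "ay": 0, "az": 0, "fingers": 1},
  ],
)

```text
time_s: 13.18
position: [0.5422, -0.002, 0.0177]
eef_rot: [3.135, -0.002, -1.517]
force: [-7.4, -4.9, 14.4]
width: 0.0486
grasp_force: 45.4
```

The bar is sticking by friction under the downward load, so I'll ease off in z before pushing in x.

Emit:
step_arm(
  increments=[
    {"x": 0, "y": 0, "z": -0.0007, "ax": 0, "ay": 0, "az": 0, "fingers": 1},
    {"x": 0, "y": 0, "z": -0.0005, "ax": 0, "ay": 0, "az": 0, "fingers": 1},
    {"x": 0, "y": 0, "z": 0, "ax": 0, "ay": 0, "az": 0, "fingers": 1},
    {"x": 0, "y": 0, "z": 0, "ax": 0, "ay": 0, "az": 0, "fingers": 1},
  ],
)

```text
time_s: 13.52
position: [0.5422, -0.002, 0.0177]
eef_rot: [3.135, -0.002, -1.517]
force: [-5.2, -4.7, 5.8]
width: 0.049
grasp_force: 44.6
```

```bash
python3 snap.py w7; python3 -c "
from station import robot
print(robot.read_state()['force'],robot.read_state()['moment'])"
```

```text
13.5167 [ 0.54215377 -0.00195689  0.01768494] [ 3.13451797e+00 -1.76858064e-03 -1.51694324e+00]
[-6.57170768 -5.8322551   5.25380177] [-1.59793843  1.40753771  0.2516089 ]
```

View pics/w7.png

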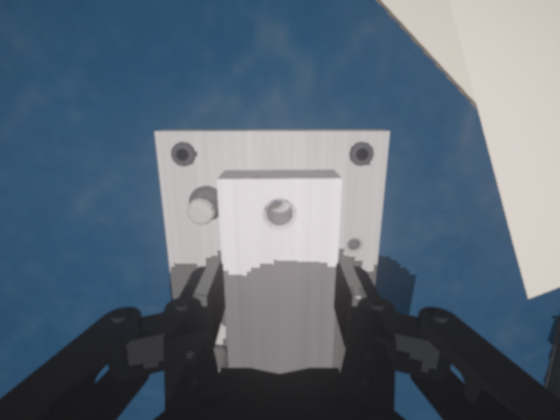

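The right side pin at (201,211) stands 1–2 mm clear of the bar's edge (col 219), so nothing blocks the bar and it is only friction. I'll push harder.

Emit:
step_arm(
  increments=[
    {"x": 0.0005, "y": -0.001, "z": -0.0003, "ax": 0, "ay": 0, "az": 0, "fingers": 1},
    {"x": 0, "y": -0.0005, "z": 0, "ax": 0, "ay": 0, "az": 0, "fingers": 1},
    {"x": 0, "y": 0, "z": 0, "ax": 0, "ay": 0, "az": 0, "fingers": 1},
    {"x": 0, "y": 0, "z": 0, "ax": 0, "ay": 0, "az": 0, "fingers": 1},
  ],
)

```text
time_s: 13.9
position: [0.5423, -0.002, 0.0178]
eef_rot: [3.132, -0.002, -1.517]
force: [-8.4, -3.0, 8.7]
width: 0.0494
grasp_force: 44.8
```

Emit:
step_arm(
  increments=[
    {"x": 0, "y": -0.001, "z": 0, "ax": 0, "ay": 0, "az": 0, "fingers": 1},
    {"x": 0, "y": 0, "z": 0, "ax": 0, "ay": 0, "az": 0, "fingers": 1},
    {"x": 0, "y": 0, "z": 0, "ax": 0, "ay": 0, "az": 0, "fingers": 1},
    {"x": 0, "y": 0, "z": 0, "ax": 0, "ay": 0, "az": 0, "fingers": 1},
  ],
)

```text
time_s: 14.23
position: [0.5423, -0.0021, 0.0178]
eef_rot: [3.13, -0.002, -1.517]
force: [-10.5, -1.4, 9.4]
width: 0.0487
grasp_force: 45.0
```

```bash
python3 - <<'E'
from h import *
s,d=pickle.load(open('w7.pkl','rb')); f=d['wrist']
x,y,a=0.54247,0.053815,0.05475
def fx(w): dx,dy=w[0]-x,w[1]-y; return (np.array([np.cos(a)*dx+np.sin(a)*dy,-np.sin(a)*dx+np.cos(a)*dy])*1e3).round(1)
for n,p,z in [('pin',(201,211),.0265),('barR far',(219,179),.032),('barR near',(340,179),.032),('bar far mid',(221,262),.032),('near mid',(339,262),.032),('plate c far',(155,131),.012),('plate c near',(390,131),.012)]: print(n,fx(unproj(f,p,z,s)))
E
```

```text
pin [ 30.3 -87.6]
barR far [  20.9 -102.7]
barR near [ -27.3 -102.5]
bar far mid [ 22.  -66.2]
near mid [-28.9 -66. ]
plate c far [  51.4 -120. ]
plate c near [ -52.3 -119.8]
```

The bar is square and home at its end (y ≈ -42.6), but 3.3 mm short in x. The gripper just tilts, so I'll relax it, open slightly and push with the near finger alone.

Emit:
step_arm(
  increments=[
    {"x": 0, "y": 0.003, "z": 0, "ax": 0, "ay": 0, "az": 0, "fingers": 1},
    {"x": 0, "y": 0.0024, "z": 0, "ax": 0, "ay": 0, "az": 0, "fingers": 1},
    {"x": 0, "y": 0, "z": 0, "ax": 0, "ay": 0, "az": 0, "fingers": 1},
    {"x": 0, "y": 0, "z": 0, "ax": 0, "ay": 0, "az": 0, "fingers": 0.33},
    {"x": 0, "y": 0, "z": 0, "ax": 0, "ay": 0, "az": 0, "fingers": 0.33},
  ],
)

```text
time_s: 14.65
position: [0.5427, -0.0008, 0.0182]
eef_rot: [-3.141, 0.001, -1.517]
force: [-0.1, 0.2, 0.0]
width: 0.0572
grasp_force: 0.0
```

Emit:
step_arm(
  increments=[
    {"x": 0, "y": 0, "z": 0, "ax": 0, "ay": 0, "az": 0, "fingers": 0.33},
    {"x": 0, "y": 0, "z": 0, "ax": 0, "ay": 0, "az": 0, "fingers": 0.33},
    {"x": 0, "y": 0, "z": 0, "ax": 0, "ay": 0, "az": 0, "fingers": 0.33},
    {"x": 0, "y": 0, "z": 0, "ax": 0, "ay": 0, "az": 0, "fingers": 0.33},
  ],
)

```text
time_s: 14.98
position: [0.5426, -0.001, 0.0186]
eef_rot: [-3.141, 0.0, -1.516]
force: [0.5, -0.9, -0.5]
width: 0.0572
grasp_force: 0.0
```

Emit:
step_arm(
  increments=[
    {"x": 0, "y": -0.003, "z": 0, "ax": 0, "ay": 0, "az": 0, "fingers": 0.33},
    {"x": 0, "y": -0.002, "z": 0, "ax": 0, "ay": 0, "az": 0, "fingers": 0.33},
    {"x": 0, "y": 0, "z": 0, "ax": 0, "ay": 0, "az": 0, "fingers": 0.33},
    {"x": 0, "y": 0, "z": 0, "ax": 0, "ay": 0, "az": 0, "fingers": 0.33},
  ],
)

```text
time_s: 15.32
position: [0.5467, -0.0012, 0.0184]
eef_rot: [3.14, -0.0, -1.517]
force: [-2.7, 0.0, 2.3]
width: 0.0571
grasp_force: 1.4
```

Emit:
step_arm(
  increments=[
    {"x": 0, "y": -0.001, "z": 0, "ax": 0, "ay": 0, "az": 0, "fingers": 0.33},
    {"x": 0, "y": 0, "z": 0, "ax": 0, "ay": 0, "az": 0, "fingers": 0.33},
    {"x": 0, "y": 0, "z": 0, "ax": 0, "ay": 0, "az": 0, "fingers": 0.33},
    {"x": 0, "y": 0, "z": 0, "ax": 0, "ay": 0, "az": 0, "fingers": 0.33},
  ],
)

```text
time_s: 15.65
position: [0.5481, -0.0011, 0.0184]
eef_rot: [3.141, -0.0, -1.517]
force: [-2.6, -0.2, 1.4]
width: 0.0574
grasp_force: 1.5
```

Emit:
step_arm(
  increments=[
    {"x": 0, "y": -0.001, "z": 0, "ax": 0, "ay": 0, "az": 0, "fingers": 0.33},
    {"x": 0, "y": 0, "z": 0, "ax": 0, "ay": 0, "az": 0, "fingers": 0.33},
    {"x": 0, "y": 0, "z": 0, "ax": 0, "ay": 0, "az": 0, "fingers": 0.33},
    {"x": 0, "y": 0, "z": 0, "ax": 0, "ay": 0, "az": 0, "fingers": 0.33},
  ],
)

```text
time_s: 15.98
position: [0.5486, -0.0011, 0.0184]
eef_rot: [3.14, -0.0, -1.517]
force: [-5.4, -0.8, 1.8]
width: 0.0572
grasp_force: 2.6
```

Emit:
step_arm(
  increments=[
    {"x": 0, "y": -0.001, "z": 0, "ax": 0, "ay": 0, "az": 0, "fingers": 0.33},
    {"x": 0, "y": 0, "z": 0, "ax": 0, "ay": 0, "az": 0, "fingers": 0.33},
    {"x": 0, "y": 0, "z": 0, "ax": 0, "ay": 0, "az": 0, "fingers": 0.33},
    {"x": 0, "y": 0, "z": 0, "ax": 0, "ay": 0, "az": 0, "fingers": 0.33},
  ],
)

```text
time_s: 16.32
position: [0.5487, -0.0011, 0.0184]
eef_rot: [3.138, -0.0, -1.517]
force: [-6.4, -0.0, 4.0]
width: 0.0575
grasp_force: 3.4
```

Emit:
step_arm(
  increments=[
    {"x": 0, "y": -0.001, "z": 0, "ax": 0, "ay": 0, "az": 0, "fingers": 0.33},
    {"x": 0, "y": 0, "z": 0, "ax": 0, "ay": 0, "az": 0, "fingers": 0.33},
    {"x": 0, "y": 0, "z": 0, "ax": 0, "ay": 0, "az": 0, "fingers": 0.33},
    {"x": 0, "y": 0, "z": 0, "ax": 0, "ay": 0, "az": 0, "fingers": 0.33},
  ],
)

```text
time_s: 16.65
position: [0.5487, -0.0011, 0.0183]
eef_rot: [3.136, -0.001, -1.517]
force: [-9.4, 1.6, 6.2]
width: 0.0573
grasp_force: 4.3
```

```bash
python3 snap.py w8
```

```text
16.65 [ 0.54869469 -0.00114003  0.01827449] [ 3.13564179e+00 -6.03776925e-04 -1.51747169e+00]
```

View pics/w8.png

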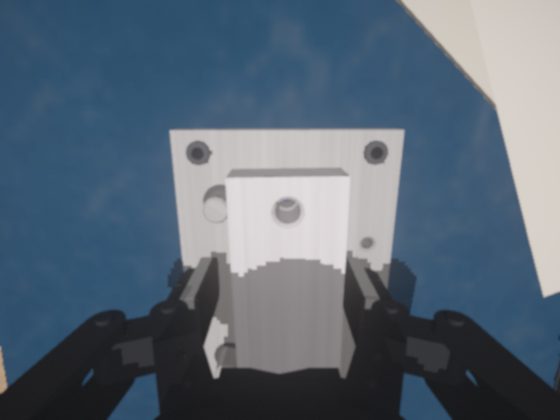

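The bar's far edge (col 229) now meets the right side pin (215,209), and the second pin shows at (226,355). I'll check the numbers.

```bash
python3 - <<'E'
from h import *
s,d=pickle.load(open('w8.pkl','rb')); f=d['wrist']; im=f['img'][:,:,2].astype(float)
x,y,a=0.54247,0.053815,0.05475
def fx(w): dx,dy=w[0]-x,w[1]-y; return (np.array([np.cos(a)*dx+np.sin(a)*dy,-np.sin(a)*dx+np.cos(a)*dy])*1e3).round(2)
def peak(v,o): g=np.gradient(cv2.GaussianBlur(v[:,None],(1,5),0).ravel()); k=np.abs(g).argmax(); return o+k,g[k].round(1)
for r in (185,195,230,240,250):
    k1=peak(im[r,222:236],222)if r<215 or 1 else 0; k2=peak(im[r,340:358],340)
    print(r,k1,k2,fx(unproj(f,(k1[0],r),.032,s)),fx(unproj(f,(k2[0],r),.032,s)))
for c in (240,260,310,330):
    k=peak(im[170:184,c],170); k0=peak(im[122:138,c],122); print(c,k,k0,fx(unproj(f,(c,k[0]),.032,s)),fx(unproj(f,(c,k0[0]),.012,s)))
for r in (180,230): 
    k1=peak(im[r,165:190],165); k2=peak(im[r,388:412],388); print(r,fx(unproj(f,(k1[0],r),.012,s)),fx(unproj(f,(k2[0],r),.012,s)))
E
```

```text
185 (np.int64(225), np.float64(18.8)) (np.int64(349), np.float64(-6.4)) [ 25.27 -99.66] [-24.66 -99.51]
195 (np.int64(225), np.float64(20.8)) (np.int64(349), np.float64(-6.4)) [ 25.48 -95.5 ] [-24.91 -95.34]
230 (np.int64(228), np.float64(5.4)) (np.int64(347), np.float64(-6.8)) [ 24.98 -80.31] [-25.01 -80.11]
240 (np.int64(228), np.float64(5.2)) (np.int64(346), np.float64(-6.3)) [ 25.2  -75.78] [-24.86 -75.57]
250 (np.int64(229), np.float64(5.6)) (np.int64(346), np.float64(-13.1)) [ 24.99 -71.16] [-25.13 -70.94]
240 (np.int64(177), np.float64(18.0)) (np.int64(129), np.float64(27.4)) [  19.12 -102.91] [  20.63 -120.3 ]
260 (np.int64(177), np.float64(18.0)) (np.int64(129), np.float64(26.8)) [  11.14 -102.89] [  11.8  -120.28]
310 (np.int64(176), np.float64(18.2)) (np.int64(129), np.float64(26.9)) [  -8.83 -103.24] [ -10.31 -120.24]
330 (np.int64(176), np.float64(17.4)) (np.int64(128), np.float64(25.9)) [ -16.83 -103.22] [ -19.15 -120.66]
180 [ 51.94 -97.41] [-52.24 -97.11]
230 [ 52.39 -72.72] [-52.45 -72.31]
```

The bar is home: centre x ≈ 0.0 and its right end at y = -103.0, so its centre is at y = -43.0. I'll back off, lift straight up, shut the fingers and move behind the handle.

Emit:
step_arm(
  increments=[
    {"x": 0, "y": 0.003, "z": 0, "ax": 0, "ay": 0, "az": 0, "fingers": 0.33},
    {"x": 0, "y": 0.003, "z": 0, "ax": 0, "ay": 0, "az": 0, "fingers": 0.33},
    {"x": 0, "y": 0, "z": 0, "ax": 0, "ay": 0, "az": 0, "fingers": 0.2},
    {"x": 0, "y": 0, "z": 0, "ax": 0, "ay": 0, "az": 0, "fingers": 0.2},
    {"x": 0, "y": 0, "z": 0, "ax": 0, "ay": 0, "az": 0, "fingers": 0.2},
  ],
)

```text
time_s: 17.12
position: [0.5467, -0.0007, 0.0189]
eef_rot: [-3.139, 0.0, -1.516]
force: [0.0, -0.3, 0.4]
width: 0.0683
grasp_force: 0.0
```

Emit:
step_arm(
  increments=[
    {"x": 0, "y": 0, "z": -0.02, "ax": 0, "ay": 0, "az": 0, "fingers": 0.2},
    {"x": 0, "y": 0, "z": -0.04, "ax": 0, "ay": 0, "az": 0, "fingers": 0.2},
    {"x": 0, "y": 0, "z": -0.04, "ax": 0, "ay": 0, "az": 0, "fingers": 0.2},
    {"x": 0, "y": 0, "z": -0.04, "ax": 0, "ay": 0, "az": 0, "fingers": 1},
    {"x": 0, "y": 0, "z": -0.04, "ax": 0, "ay": 0, "az": 0, "fingers": 1},
  ],
)

```text
time_s: 17.53
position: [0.5458, -0.0011, 0.2009]
eef_rot: [-3.14, 0.0, -1.517]
force: [1.0, 0.5, -0.2]
width: 0.0452
grasp_force: 0.0
```

Emit:
step_arm(
  increments=[
    {"x": 0, "y": 0, "z": -0.01, "ax": 0, "ay": 0, "az": 0, "fingers": 1},
    {"x": 0, "y": 0, "z": 0, "ax": 0, "ay": 0, "az": 0, "fingers": 1},
    {"x": 0, "y": 0, "z": 0, "ax": 0, "ay": 0, "az": 0, "fingers": 1},
    {"x": 0, "y": 0, "z": 0, "ax": 0, "ay": 0, "az": 0, "fingers": 1},
    {"x": 0, "y": 0, "z": 0, "ax": 0, "ay": 0, "az": 0, "fingers": 1},
  ],
)

```text
time_s: 17.95
position: [0.5447, -0.0012, 0.2067]
eef_rot: [3.138, -0.001, -1.517]
force: [-0.4, 0.8, 0.8]
width: -0.0
grasp_force: 0.0
```

```bash
python3 snap.py w9; python3 -c "
from bar import *
s,d=pickle.load(open('w9.pkl','rb'))
q=fitbar(d['wrist'],s,(.5448,.0109,.0548),.032,L=5,wmin=3)
x,y,a=0.54247,0.053815,0.05475
dx,dy=q[0]-x,q[1]-y; print(q,np.cos(a)*dx+np.sin(a)*dy,-np.sin(a)*dx+np.cos(a)*dy)
dx,dy=s['position'][:2]-[x,y]; print('tcp fix',np.cos(a)*dx+np.sin(a)*dy,-np.sin(a)*dx+np.cos(a)*dy)"
```

```text
17.95 [ 0.54468448 -0.00124657  0.20672272] [ 3.13815015e+00 -5.30811076e-04 -1.51688574e+00]
[-1, 0] 1 0.06
[1, 0] 4 0.07
[0, -1] 11 0.0
[0, 1] 2 0.0
[0.54430958 0.01155935 0.06114173] -0.00047551531677330196 -0.042292997037786016
tcp fix -0.0008019521698882865 -0.055100245978754264
```

View pics/w9.png

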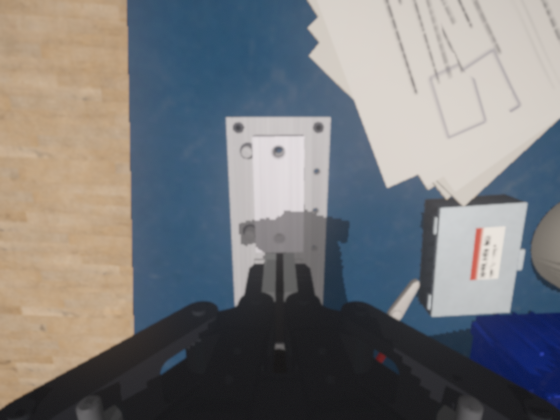

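The bar sits against both pins (247,150 and ~249,232), and the weak fit agrees within 1 mm. Next I move behind the handle.

Emit:
step_arm(
  increments=[
    {"x": -0.03, "y": 0, "z": 0, "ax": 0, "ay": 0, "az": 0, "fingers": 1},
    {"x": -0.035, "y": 0, "z": 0, "ax": 0, "ay": 0, "az": 0, "fingers": 1},
    {"x": -0.03, "y": 0, "z": 0, "ax": 0, "ay": 0, "az": 0, "fingers": 1},
    {"x": -0.016, "y": 0, "z": 0, "ax": 0, "ay": 0, "az": 0, "fingers": 1},
    {"x": 0, "y": 0, "z": 0, "ax": 0, "ay": 0, "az": 0, "fingers": 1},
  ],
)

```text
time_s: 18.42
position: [0.5392, 0.1124, 0.2073]
eef_rot: [3.14, -0.001, -1.513]
force: [0.2, -0.0, -1.0]
width: -0.0001
grasp_force: 0.0
```

Emit:
step_arm(
  increments=[
    {"x": 0, "y": 0, "z": 0.03, "ax": 0, "ay": 0, "az": 0, "fingers": 1},
    {"x": 0, "y": 0, "z": 0.025, "ax": 0, "ay": 0, "az": 0, "fingers": 1},
    {"x": 0, "y": 0, "z": 0, "ax": 0, "ay": 0, "az": 0, "fingers": 1},
    {"x": 0, "y": 0, "z": 0, "ax": 0, "ay": 0, "az": 0, "fingers": 1},
    {"x": 0, "y": 0, "z": 0, "ax": 0, "ay": 0, "az": 0, "fingers": 1},
  ],
)

```text
time_s: 18.83
position: [0.5404, 0.1094, 0.1545]
eef_rot: [-3.14, -0.0, -1.517]
force: [-0.0, -0.5, 1.0]
width: -0.0001
grasp_force: 0.0
```

```bash
cat > tf.py <<'E'
from station import robot
import numpy as np
s=robot.read_state();x,y,a=0.54247,0.053815,0.05475
dx,dy=s['position'][:2]-[x,y]; print('tcp fix mm',1e3*np.array([np.cos(a)*dx+np.sin(a)*dy,-np.sin(a)*dx+np.cos(a)*dy,s['position'][2]]),s['force'])
E
python3 tf.py
```

```text
tcp fix mm [  0.94715921  55.65181958 154.48225374] [-0.03805715 -0.48374914  1.04934267]
```

Emit:
step_arm(
  increments=[
    {"x": -0.01, "y": 0.001, "z": 0.002, "ax": 0, "ay": 0, "az": 0, "fingers": 1},
    {"x": -0.01, "y": 0, "z": 0, "ax": 0, "ay": 0, "az": 0, "fingers": 1},
    {"x": -0.008, "y": 0, "z": 0, "ax": 0, "ay": 0, "az": 0, "fingers": 1},
    {"x": -0.011, "y": 0, "z": 0.003, "ax": 0, "ay": 0, "az": 0, "fingers": 1},
    {"x": -0.011, "y": 0, "z": 0.004, "ax": 0, "ay": 0, "az": 0, "fingers": 1},
  ],
)

```text
time_s: 19.25
position: [0.5361, 0.1611, 0.1453]
eef_rot: [-3.14, 0.001, -1.516]
force: [0.7, 0.2, 0.2]
width: -0.0001
grasp_force: 0.3
```

Emit:
step_arm(
  increments=[
    {"x": -0.007, "y": 0, "z": 0.004, "ax": 0, "ay": 0, "az": 0, "fingers": 1},
    {"x": -0.007, "y": 0, "z": 0.004, "ax": 0, "ay": 0, "az": 0, "fingers": 1},
    {"x": -0.006, "y": 0, "z": 0.005, "ax": 0, "ay": 0, "az": 0, "fingers": 1},
    {"x": -0.006, "y": 0, "z": 0.005, "ax": 0, "ay": 0, "az": 0, "fingers": 1},
    {"x": 0, "y": 0, "z": 0, "ax": 0, "ay": 0, "az": 0, "fingers": 1},
  ],
)

```text
time_s: 19.67
position: [0.5336, 0.1862, 0.125]
eef_rot: [3.139, -0.001, -1.516]
force: [-0.3, -0.5, 0.0]
width: -0.0001
grasp_force: 0.0
```

```bash
python3 tf.py
```

```text
tcp fix mm [ -1.60288919 132.71501252 124.98842708] [-0.26698788 -0.49506757  0.0257799 ]
```

Emit:
step_arm(
  increments=[
    {"x": -0.005, "y": 0, "z": 0.006, "ax": 0, "ay": 0, "az": 0, "fingers": 1},
    {"x": -0.005, "y": 0, "z": 0.006, "ax": 0, "ay": 0, "az": 0, "fingers": 1},
    {"x": -0.004, "y": -0.001, "z": 0.007, "ax": 0, "ay": 0, "az": 0, "fingers": 1},
    {"x": -0.004, "y": 0, "z": 0.007, "ax": 0, "ay": 0, "az": 0, "fingers": 1},
    {"x": 0, "y": 0, "z": 0, "ax": 0, "ay": 0, "az": 0, "fingers": 1},
  ],
)

```text
time_s: 20.08
position: [0.5337, 0.2037, 0.0987]
eef_rot: [3.139, -0.001, -1.517]
force: [-0.4, -1.3, -0.3]
width: -0.0002
grasp_force: 0.0
```

Emit:
step_arm(
  increments=[
    {"x": -0.003, "y": 0, "z": 0.007, "ax": 0, "ay": 0, "az": 0, "fingers": 1},
    {"x": -0.003, "y": 0, "z": 0.008, "ax": 0, "ay": 0, "az": 0, "fingers": 1},
    {"x": 0, "y": 0, "z": 0, "ax": 0, "ay": 0, "az": 0, "fingers": 1},
    {"x": 0, "y": 0, "z": 0, "ax": 0, "ay": 0, "az": 0, "fingers": 1},
  ],
)

```text
time_s: 20.42
position: [0.5339, 0.2096, 0.085]
eef_rot: [3.141, -0.0, -1.517]
force: [0.1, -0.4, -0.1]
width: -0.0002
grasp_force: 0.0
```

```bash
python3 tf.py
```

```text
tcp fix mm [-3.90433263e-02  1.56028999e+02  8.49778403e+01] [ 0.1259958  -0.42305839 -0.0854911 ]
```

```bash
python3 - <<'E'
from station import eyes
from h import *
a=eyes.grab_frame('side')['img']; b=eyes.grab_frame('scene')['img']
ca=cv2.resize(a[200:350,150:300],(600,600),interpolation=2)[:, :400]
ca=cv2.resize(a[210:340,165:290],None,fx=3,fy=3,interpolation=2); cb=cv2.resize(b[110:240,180:305],None,fx=3,fy=3,interpolation=2)
cv2.imwrite('pics/chk.png',np.hstack([ca,cb]))
E
```

```text
(no output)
```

View pics/chk.png

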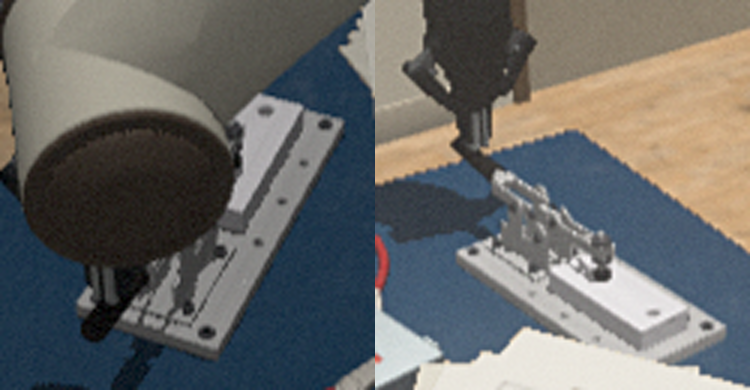

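In the scene crop (right) the handle is swung down under the fingertips, and the clamp arm is nearly level with its foot at the bar. I'll keep pressing down.

Emit:
step_arm(
  increments=[
    {"x": -0.001, "y": 0, "z": 0.004, "ax": 0, "ay": 0, "az": 0, "fingers": 1},
    {"x": 0, "y": 0, "z": 0.003, "ax": 0, "ay": 0, "az": 0, "fingers": 1},
    {"x": 0, "y": 0, "z": 0, "ax": 0, "ay": 0, "az": 0, "fingers": 1},
    {"x": 0, "y": 0, "z": 0, "ax": 0, "ay": 0, "az": 0, "fingers": 1},
  ],
)

```text
time_s: 20.85
position: [0.5338, 0.2105, 0.0783]
eef_rot: [3.141, -0.0, -1.517]
force: [-0.1, 0.1, 0.1]
width: 0.0002
grasp_force: 0.0
```

Emit:
step_arm(
  increments=[
    {"x": 0, "y": 0, "z": 0.004, "ax": 0, "ay": 0, "az": 0, "fingers": 1},
    {"x": 0, "y": 0, "z": 0.003, "ax": 0, "ay": 0, "az": 0, "fingers": 1},
    {"x": 0, "y": 0, "z": 0, "ax": 0, "ay": 0, "az": 0, "fingers": 1},
    {"x": 0, "y": 0, "z": 0, "ax": 0, "ay": 0, "az": 0, "fingers": 1},
  ],
)

```text
time_s: 21.18
position: [0.5339, 0.2105, 0.0714]
eef_rot: [3.141, -0.0, -1.517]
force: [-0.4, 0.5, -0.4]
width: 0.0002
grasp_force: 0.0
```

Emit:
step_arm(
  increments=[
    {"x": 0, "y": 0, "z": 0.002, "ax": 0, "ay": 0, "az": 0, "fingers": 1},
    {"x": 0, "y": 0, "z": 0, "ax": 0, "ay": 0, "az": 0, "fingers": 1},
    {"x": 0, "y": 0, "z": 0, "ax": 0, "ay": 0, "az": 0, "fingers": 1},
    {"x": 0, "y": 0, "z": 0, "ax": 0, "ay": 0, "az": 0, "fingers": 1},
  ],
)

```text
time_s: 21.52
position: [0.5342, 0.2107, 0.0708]
eef_rot: [-3.141, 0.0, -1.516]
force: [-1.4, -1.2, 5.9]
width: -0.0001
grasp_force: 3.0
```

Emit:
step_arm(
  increments=[
    {"x": 0, "y": 0, "z": 0.001, "ax": 0, "ay": 0, "az": 0, "fingers": 1},
    {"x": 0, "y": 0, "z": 0, "ax": 0, "ay": 0, "az": 0, "fingers": 1},
    {"x": 0, "y": 0, "z": 0, "ax": 0, "ay": 0, "az": 0, "fingers": 1},
    {"x": 0, "y": 0, "z": 0, "ax": 0, "ay": 0, "az": 0, "fingers": 1},
  ],
)

```text
time_s: 21.85
position: [0.5343, 0.2107, 0.0706]
eef_rot: [-3.14, 0.0, -1.516]
force: [-4.1, -1.1, 10.2]
width: 0.0001
grasp_force: 5.2
```

Emit:
step_arm(
  increments=[
    {"x": 0, "y": 0, "z": -0.01, "ax": 0, "ay": 0, "az": 0, "fingers": 1},
    {"x": 0, "y": 0, "z": -0.03, "ax": 0, "ay": 0, "az": 0, "fingers": 1},
    {"x": 0, "y": 0, "z": -0.04, "ax": 0, "ay": 0, "az": 0, "fingers": 1},
    {"x": -0.02, "y": 0.03, "z": -0.02, "ax": 0, "ay": 0, "az": 0, "fingers": 1},
    {"x": -0.02, "y": 0.03, "z": -0.02, "ax": 0, "ay": 0, "az": 0, "fingers": 1},
  ],
)

```text
time_s: 22.27
position: [0.4726, 0.2474, 0.1906]
eef_rot: [-3.139, 0.002, -1.52]
force: [-0.3, 1.2, -0.1]
width: -0.0
grasp_force: 0.0
```

Emit:
step_arm(
  increments=[
    {"x": 0.03, "y": 0, "z": -0.02, "ax": 0, "ay": 0, "az": 0, "fingers": 1},
    {"x": 0.035, "y": 0, "z": 0, "ax": 0, "ay": 0, "az": 0, "fingers": 1},
    {"x": 0.035, "y": 0, "z": 0, "ax": 0, "ay": 0, "az": 0, "fingers": 1},
    {"x": 0.035, "y": 0, "z": 0, "ax": 0, "ay": 0, "az": 0, "fingers": 1},
    {"x": 0.035, "y": 0, "z": 0, "ax": 0, "ay": 0, "az": 0, "fingers": 1},
  ],
)

```text
time_s: 22.68
position: [0.4807, 0.0764, 0.2092]
eef_rot: [-3.141, 0.001, -1.515]
force: [0.9, 0.7, 0.1]
width: -0.0001
grasp_force: 0.0
```

Emit:
step_arm(
  increments=[
    {"x": 0, "y": 0, "z": 0, "ax": 0, "ay": 0, "az": 0, "fingers": 1},
    {"x": 0, "y": 0, "z": 0, "ax": 0, "ay": 0, "az": 0, "fingers": 1},
    {"x": 0, "y": 0, "z": 0, "ax": 0, "ay": 0, "az": 0, "fingers": 1},
    {"x": 0, "y": 0, "z": 0, "ax": 0, "ay": 0, "az": 0, "fingers": 1},
    {"x": 0, "y": 0, "z": 0, "ax": 0, "ay": 0, "az": 0, "fingers": 1},
  ],
)

```text
time_s: 23.1
position: [0.4812, 0.0785, 0.2086]
eef_rot: [-3.142, 0.0, -1.515]
force: [-0.1, 0.3, -0.1]
width: 0.0001
grasp_force: 0.0
```

```bash
python3 tf.py; python3 snap.py w10; python3 - <<'E'
from bar import *
s,d=pickle.load(open('w10.pkl','rb')); f=d['wrist']
x,y,a=0.54247,0.053815,0.05475
q=fitbar(f,s,(.5448,.0109,.0548),.032,L=5,wmin=3)
dx,dy=q[0]-x,q[1]-y; print(q,np.cos(a)*dx+np.sin(a)*dy,-np.sin(a)*dx+np.cos(a)*dy)
# handle: darkness along a level handle (x=0,z=.062) and beside it
P=lambda X,Y,Z:[x+np.cos(a)*X-np.sin(a)*Y,y+np.sin(a)*X+np.cos(a)*Y,Z]
g=f['img'].max(2)
for Y in (.130,.14,.15,.16,.17,.18,.185,.19,.2):
    row=[]
    for X in(-.02,-.012,-.006,0,.006,.012,.02):
        u,v=proj(f,P(X,Y,.066),s)[0].round().astype(int); row.append(int(g[v,u]) if 0<=v<420 and 0<=u<560 else -1)
    print(Y,row,(u,v))
E
```

```text
tcp fix mm [-59.80907244  27.96456401 208.59310067] [-0.05806444  0.2768507  -0.07465845]
23.1 [0.48122025 0.07846475 0.2085931 ] [-3.14155796e+00  8.60731979e-05 -1.51531124e+00]
[-1, 0] 27 -0.01
[1, 0] 6 -0.01
[0, -1] 0 
[0, 1] 2 0.0
[0.54420835 0.01095689 0.06302695] -0.0006095623600770516 -0.04288902012161063
0.13 [70, 70, 50, 54, 55, 114, 112] (np.int64(199), np.int64(293))
0.14 [46, 68, 48, 53, 55, 58, 61] (np.int64(199), np.int64(302))
0.15 [38, 40, 39, 46, 44, 44, 46] (np.int64(200), np.int64(310))
0.16 [36, 36, 37, 37, 40, 46, 43] (np.int64(201), np.int64(319))
0.17 [34, 33, 34, 35, 36, 38, 50] (np.int64(202), np.int64(327))
0.18 [31, 33, 33, 34, 38, 35, 37] (np.int64(202), np.int64(335))
0.185 [30, 33, 31, 32, 37, 36, 37] (np.int64(203), np.int64(339))
0.19 [31, 32, 31, 32, 34, 34, 35] (np.int64(203), np.int64(343))
0.2 [32, 33, 31, 32, 30, 34, 35] (np.int64(204), np.int64(351))
```

Emit:
step_arm(
  increments=[
    {"x": 0.03, "y": 0, "z": 0, "ax": 0, "ay": 0, "az": 0, "fingers": 1},
    {"x": 0.03, "y": 0, "z": 0, "ax": 0, "ay": 0, "az": 0, "fingers": 1},
    {"x": 0.03, "y": 0, "z": 0, "ax": 0, "ay": 0, "az": 0, "fingers": 1},
  ],
)

```text
time_s: 23.4
position: [0.4862, -0.0121, 0.2086]
eef_rot: [3.142, -0.0, -1.513]
force: [1.2, 0.4, 0.6]
width: 0.0
grasp_force: 0.0
```

Emit:
step_arm(
  increments=[
    {"x": 0, "y": 0, "z": 0, "ax": 0, "ay": 0, "az": 0, "fingers": 1},
    {"x": 0, "y": 0, "z": 0, "ax": 0, "ay": 0, "az": 0, "fingers": 1},
    {"x": 0, "y": 0, "z": 0, "ax": 0, "ay": 0, "az": 0, "fingers": 1},
    {"x": 0, "y": 0, "z": 0, "ax": 0, "ay": 0, "az": 0, "fingers": 1},
    {"x": 0, "y": 0, "z": 0, "ax": 0, "ay": 0, "az": 0, "fingers": 1},
  ],
)

```text
time_s: 23.82
position: [0.4861, -0.0113, 0.2086]
eef_rot: [3.142, 0.0, -1.515]
force: [0.9, -0.4, -0.1]
width: -0.0001
grasp_force: 0.0
```

```bash
python3 snap.py w11; python3 - <<'E'
from bar import *
s,d=pickle.load(open('w11.pkl','rb')); f=d['wrist']
x,y,a=0.54247,0.053815,0.05475
P=lambda X,Y,Z:np.array([x+np.cos(a)*X-np.sin(a)*Y,y+np.sin(a)*X+np.cos(a)*Y,Z])
g=cv2.cvtColor(f['img'],cv2.COLOR_BGR2GRAY).astype(np.float32)
def prof(A,D,z,name): # scan mm offsets along D about A, print strongest gradients
    t=np.arange(-5,5.01,.25); uv=np.array([proj(f,P(*(np.array(A)+np.array(D)*k*1e-3),z),s)[0] for k in t]).astype(np.float32)
    v=cv2.remap(g,uv[:,:1].copy(),uv[:,1:].copy(),1).ravel(); dv=np.gradient(cv2.GaussianBlur(v[:,None],(1,5),0).ravel()); k=np.abs(dv).argmax(); print(name,A,t[k],dv[k].round(1),uv[20].round(0))
for Y in(-.1,-.075,-.06,-.045,-.03,-.015): prof((-.025,Y),(-1,0),.032,'near'); prof((.025,Y),(1,0),.032,'far')
for X in(-.018,-.009,.009,.018): prof((X,-.103),(0,-1),.032,'right'); prof((X,.017),(0,1),.032,'left')
for Y in(-.11,-.06): prof((-.052,Y),(-1,0),.012,'plate near'); prof((.052,Y),(1,0),.012,'plate far')
for X in(-.03,.03): prof((X,-.12),(0,-1),.012,'plate right')
E
```

```text
23.8167 [ 0.48608504 -0.01131666  0.20857942] [ 3.14154552e+00  2.57790516e-05 -1.51490202e+00]
near (-0.025, -0.1) 0.5 -9.6 [243. 146.]
far (0.025, -0.1) -0.25 -2.3 [191. 146.]
near (-0.025, -0.075) 0.5 -9.1 [244. 172.]
far (0.025, -0.075) -0.25 -2.2 [193. 172.]
near (-0.025, -0.06) 1.0 -8.0 [244. 187.]
far (0.025, -0.06) -0.25 -2.2 [194. 186.]
near (-0.025, -0.045) 0.75 -7.6 [245. 201.]
far (0.025, -0.045) 0.0 -2.2 [195. 201.]
near (-0.025, -0.03) 1.25 -8.2 [245. 215.]
far (0.025, -0.03) -0.75 -2.2 [197. 215.]
near (-0.025, -0.015) 0.75 -2.1 [246. 229.]
far (0.025, -0.015) -0.75 -4.6 [198. 229.]
right (-0.018, -0.103) 0.25 -6.0 [236. 143.]
left (-0.018, 0.017) 0.0 -1.7 [240. 257.]
right (-0.009, -0.103) 0.25 -5.7 [226. 143.]
left (-0.009, 0.017) 0.5 -6.2 [232. 257.]
right (0.009, -0.103) 0.0 -5.3 [208. 143.]
left (0.009, 0.017) -1.75 -2.8 [215. 257.]
right (0.018, -0.103) -0.5 -5.0 [198. 143.]
left (0.018, 0.017) 0.75 -1.6 [206. 257.]
plate near (-0.052, -0.11) 0.75 -8.2 [272. 134.]
plate far (0.052, -0.11) 0.25 -8.4 [169. 134.]
plate near (-0.052, -0.06) 0.5 -7.9 [272. 182.]
plate far (0.052, -0.06) 0.0 -7.3 [173. 182.]
plate right (-0.03, -0.12) 0.25 -8.2 [250. 124.]
plate right (0.03, -0.12) 0.0 -7.9 [190. 123.]
```

```bash
python3 -c "
from station import robot
print(robot.job_done())"
```

```text
the job is handed in; nothing more can be done
None
```

I handed the job in at about 24 s with the bar seated against all three pins and the toggle clamp swung over centre; the hand-in gave no verdict. The last measurement put the bar within about 0.5 mm and 0.01 rad of its seat. I judged the clamp locked from the handle's hard stop at level, and never measured the clamp's force on the bar. The arm kept clear of the pliers and jar.

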